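# Pin the changer link to its fork

## Task

Take the pin with the red knob out of the wooden rack and push it down through the brass-mouthed hole of the green fork, through the link's eye inside it, until its head sits fully home on the brass mouth. Keep the gripper on the knob until it is home, then let go. Leave the other two pins in the rack.

Things in the scene. Friction and masses are not known exactly. Their poses are not given: they have to be found in the camera images.
- red_pin: the pin to use, about 120 g, upright in any one of the rack's 3 holes. Origin on its axis at the underside of the head (seating face), z up the pin. Steel head 44 mm in diameter, z 0 to 5 mm; on it the red knob to grip, 24 mm in diameter, z 5 to 33 mm. Steel shank below, 12 mm in diameter, down to z = -64 mm, the last 12 mm tapering to a 4 mm point. Round: any yaw will do.
- fork_seat (a point): centre of the seat: rim of the brass funnel on the fixed green fork, 90 mm above the table, nothing near it higher. z up the hole's axis; x along the steel link to a brass gear. Funnel 14 mm deep, 30 narrowing to 18 mm; the holes below (20 to 22 mm) are in line and open. Sprung keepers 31 mm down grip the shank: it needs a steady push of a few N down to the seat, then stays put.
- black_pin: the same pin with a black knob, in another hole of the rack: leave it there. Same origin and sizes as the red one. Rack: fixed wooden block 70 x 230 mm, 76 mm tall, three 18 mm holes in a row along its length, 80 mm apart; the heads rest on its top.
- white_pin: the same pin with a white knob, in the remaining hole of the rack: leave it there. Same origin and sizes as the red one.

How it is judged:
By the outcome, as a careful person would: the job done as asked, in the order asked, and still so for the second after the job is handed in, with the robot touching nothing.
It also fails if it takes over 40 s, if anything falls off the work surface, if the arm or the gripper's body presses on something with over 40 N, if the wrist force passes 120 N, or if a joint passes its speed limit or range.

## Robot

A 6-joint arm with a two-finger parallel gripper is mounted at the origin on the work surface. World frame = base frame: x ahead of the robot, y to its left, z up, the work surface at z = 0. Lengths are in mm, angles in rad, forces in N, time in s.
With the tool pointing down it reaches from about 350 to 775 mm from the base axis. Payload 7.3 kg.
Tool frame: the origin (TCP) lies at the very end of the fingers, on their centre line; the grasp point (between the pads) lies 19 mm behind it; z points along the fingers, y is the line along which they close (so a half turn about z gives the same grasp; the last joint's range is limited). The gripper opens to 92 mm and grips with 3 to 60 N. Pads are 19 mm wide; open, the fingers measure 130 mm over their backs; the gripper's body (75 mm by 190 mm) begins 47 mm behind the grasp point.
Start: joints at [-1.376, 0.342, 1.524, -0, 1.275, -0.146], TCP at [175.499, -494.818, 226.741] pointing down, gripper open.
Joint ranges: [-2.53, 2.53], [-0.77, 2.02], [0.04, 2.7], [-1, 4.14], [0.28, 2.66], [-3.11, 3.11]. Speed limits (rad/s): [2.57, 2.57, 3.14, 3.14, 3.14, 3.14].

## Interface

Orientations are given as [roll, pitch, yaw] about the fixed x, y, z axes, in that order (R = Rz(yaw) Ry(pitch) Rx(roll)).
In Python, from plant import * gives the robot as it stands.
- The arm moves only by the tool arm_command, never from a script. Its arguments are lists of equal length, an entry for each row: "gripper": the finger opening in mm, from 0 to 91.8; "dp": the shift along the tool's x, y, z in units of 25 mm (1.0 is 25 mm), a list of three; "twist": the turn about the tool's z in units of 5 degrees (1.0 is 5 degrees). A call has exactly 5 rows; each row shifts and turns the commanded pose from where the row before left it, along the tool's axes as they then stand; what a row does not reach is not made up. A row lasts 1/8 s, in which the tool goes at most 62.5 mm and 10.7 degrees, less where a joint would pass 70% of its speed; a pose out of reach is approached as far as the arm can. A call is refused whole if a number of a shift passes 1 or a number of a turn 1, either way. A call with a gripper value outside its range is refused whole. The fingers move at their own pace and stop on an object; the grip force is fixed at half the most. Time passes only in rows, so rows that do not move let the fingers close, or fill a call up. It gives the time, the measured TCP pose, the force, the opening and the grip force at its end, in the units of the state.
- get_obs(): the state, without advancing time (a new reading comes with each control period).
- capture(name): name is "scene" or "top"; returns the picture (420x560x3 uint8, red, green, blue); there is no depth.
- get_calibration(name): a dict with "mtx" (3x3 intrinsics, pixels), "position" and "attitude" of the camera in the world. Camera axes: x right, y down, z forward; pixel columns grow to the right and rows downward; lengths in mm; the calibration is good to about 2 mm. A picture is of the moment at which its call begins. get_calibration takes no time and is no camera call.
- close_job(): hands the job in; it is judged then, once.
The state is a dict: "time": time; "joint_positions": joint angles; "dq": joint speeds; "tau": joint torques, N m; "tool_pos": TCP position; "tcp_rot": TCP orientation; "contact_force": force on the tool from outside, world axes, zero at the start; "moment": the same for the moment, N m; "grip_width": finger opening in mm; "finger_force": force on a finger pad.
Only numpy, scipy, OpenCV 4.12 (cv2) and the standard library are available. Lean on these libraries where they do the work, as an engineer would, in place of code of your own. Each camera call takes 0.05 s, during which the arm holds its last target. There are 200 camera calls.

## Working session

There is one attempt and no reset: what is moved stays moved. The work goes in short steps, Python scripts to look and compute and a tool call to move; the robot and the scene stay as the last step left them, time stands still between calls to the robot, and variables do not carry over. Pictures are saved under pics/ and viewed, at most 10 in all, crops included, and the job is handed in when it is done.

Besides the shell and the picture viewer there is one more tool, called after "Emit:" as name(argument=value, ...), one argument or row to a line, values as JSON. arm_command: Moves the arm, as the interface text tells. Its arguments: {"type":"object","properties":{"gripper":{"type":"array"},"dp":{"type":"array"},"twist":{"type":"array"}},"required":["gripper","dp","twist"]}

```bash
mkdir -p pics; ls
python3 - <<'E'
from plant import *
import cv2
for n in ("scene","top"):
    cv2.imwrite(f"pics/{n}0.png",capture(n)[:,:,::-1]); print(n,get_calibration(n))
o=get_obs(); print(o)
E
```

```text
pics
scene {'mtx': array([[427.04011508,   0.        , 281.64320374],
       [  0.        , 427.04011508, 211.96678516],
       [  0.        ,   0.        ,   1.        ]]), 'position': array([ 927.87636337, -273.92128347,  653.20469474]), 'attitude': array([-2.35194351,  0.00526459,  0.85277   ])}
top {'mtx': array([[518.8468623 ,   0.        , 283.61015108],
       [  0.        , 518.8468623 , 206.9509235 ],
       [  0.        ,   0.        ,   1.        ]]), 'position': array([ 345.79442993,   56.98723923, 1042.50325773]), 'attitude': array([-2.93956865, -0.0045344 , -1.55864899])}
{'time': 0.1, 'joint_positions': array([-1.37601516e+00,  3.42657736e-01,  1.52489429e+00, -1.90405833e-05,
        1.27540231e+00, -1.45988850e-01]), 'dq': array([-0.00083298, -0.00298364, -0.00380904, -0.00012638,  0.0008039 ,
       -0.00032082]), 'tau': array([ 2.15919092e-03, -4.32000160e+01, -2.44696516e+01,  7.18163350e-02,
        5.25930163e-02, -4.50917128e-05]), 'tool_pos': array([ 175.41385231, -494.4544808 ,  226.1215203 ]), 'tcp_rot': array([-3.14024281e+00, -1.80069995e-04,  3.40775455e-01]), 'contact_force': array([ 0.40670215,  0.82733628, -0.34401063]), 'moment': array([-0.00466684, -0.03908109, -0.01384927]), 'finger_force': 0.0, 'grip_width': 91.71761619232012}
```

View pics/top0.png

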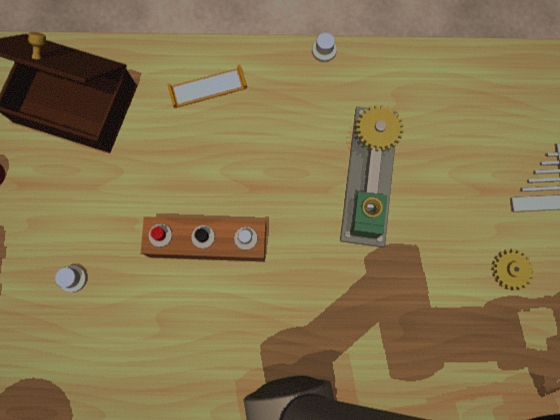

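View pics/scene0.png

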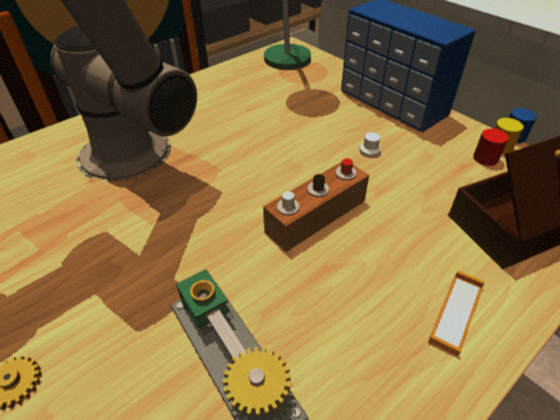

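The red knob is at about (158,233) in the top view and (347,166) in the scene view. The brass mouth is at (373,207) and (203,291).

```bash
cat > h.py <<'E'
from plant import *
import numpy as np, cv2
from scipy.spatial.transform import Rotation as R
def ray(n,uv):
    c=get_calibration(n); d=np.linalg.inv(c["mtx"])@[*uv,1]
    return np.array(c["position"]),R.from_euler('xyz',c["attitude"]).as_matrix()@d
def onplane(n,uv,z):
    p,d=ray(n,uv); return p+d*(z-p[2])/d[2]
def tri(a,b):
    (p,d),(q,e)=ray("top",a),ray("scene",b)
    s=np.linalg.lstsq(np.c_[d,-e],q-p,rcond=None)[0]
    x,y=p+s[0]*d,q+s[1]*e; return (x+y)/2,np.linalg.norm(x-y)
def blob(img,lo,hi,near,r=30):
    m=cv2.inRange(cv2.cvtColor(img,cv2.COLOR_RGB2HSV),lo,hi)
    k=np.zeros_like(m); cv2.circle(k,near,r,255,-1); m&=k
    cs=cv2.findContours(m,cv2.RETR_EXTERNAL,cv2.CHAIN_APPROX_NONE)[0]
    c=max(cs,key=cv2.contourArea); return c,cv2.contourArea(c)
E
python3 - <<'E'
from h import *
im={n:cv2.imread(f"pics/{n}0.png")[:,:,::-1].copy() for n in("top","scene")}
def ctr(c): return cv2.fitEllipse(cv2.convexHull(c))
spec={"red":((0,150,70),(8,255,255),(158,233),(347,166),13),
"brass":((15,90,30),(32,255,255),(373,207),(203,291),18)}
for k,(lo,hi,a,b,r) in spec.items():
    e=[ctr(blob(im[n],lo,hi,q,r)[0]) for n,q in(("top",a),("scene",b))]
    print(k,e); print(tri(e[0][0],e[1][0]))
    for z in ((95,100) if k=="red" else (90,)): print(z,onplane("top",e[0][0],z),onplane("scene",e[1][0],z))
# heads: steel discs in top
a=[cv2.resize(im["top"][190:270,130:280],None,fx=5,fy=5,interpolation=2)]
b=cv2.resize(np.hstack([im["top"][170:250,335:410],im["scene"][255:335,165:240]]),None,fx=5,fy=5,interpolation=2)
cv2.imwrite("pics/c1.png",b[:,:,::-1])
cv2.imwrite("pics/c2.png",cv2.resize(np.hstack([im["top"][195:275,130:205],im["scene"][125:205,310:385]]),None,fx=5,fy=5,interpolation=2)[:,:,::-1])
E
```

```text
red [((156.82313537597656, 232.7572479248047), (12.29388427734375, 12.576166152954102), 77.89004516601562), ((346.43670654296875, 165.87567138671875), (11.586565017700195, 16.71217155456543), 9.886262893676758)]
(array([487.81407825, 287.62025393,  93.42876835]), np.float64(2.216283402941895))
95 [488.2931585  288.14002301  95.        ] [488.61913341 284.91472224  95.        ]
100 [487.54118891 286.92022359 100.        ] [492.55368675 279.90906741 100.        ]
brass [((371.95355224609375, 206.5225067138672), (19.545583724975586, 20.51970100402832), 121.79766845703125), ((202.04217529296875, 290.2792663574219), (21.613231658935547, 24.746984481811523), 70.91783905029297)]
(array([ 544.68868083, -111.4556922 ,   86.0085406 ]), np.float64(0.2349999643246447))
90 [ 543.9113866  -110.64805677   90.        ] [ 547.32657108 -112.70020651   90.        ]
```

View pics/c1.png

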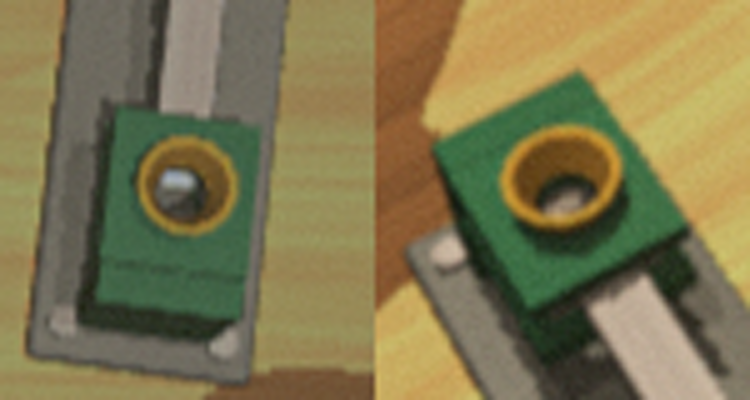

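View pics/c2.png

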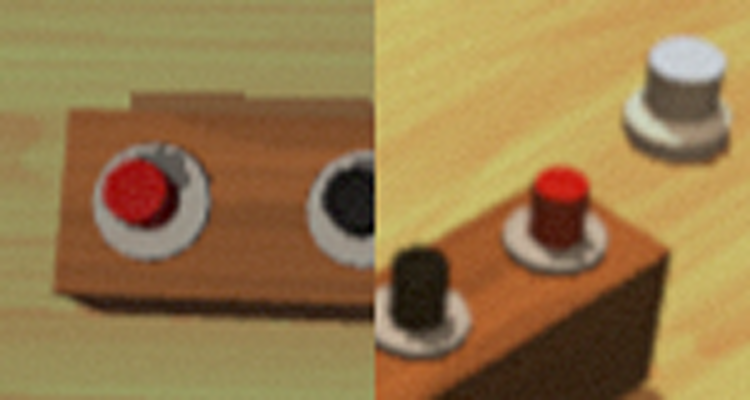

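The crops show the brass ring centred at top (372,207) and scene (202,290), and the red head disc at top (160,235) and scene (346,172). I'll refine those positions and work out the approach rows.

Run:
```python
from h import *
print(tri((159.8,234.8),(345.6,172.0)),onplane("top",(159.8,234.8),81),onplane("scene",(345.6,172.),80))
im=cv2.imread("pics/top0.png")
b=np.array([onplane("top",q,100)[:2] for q in((157,233),(246,236.5))]); d=b[1]-b[0]; print("row dir",d,np.degrees(np.arctan2(d[0],-d[1])))
p=np.array([175.5,-494.8]); yaw=.3408; 
segs=[((440,-200),16),((488,286),22)]
i=0
for g,n in segs:
    st=(np.array(g)-p)/n
    for _ in range(n):
        c,s=np.cos(yaw),np.sin(yaw); p=p+st
        t=-1 if i<14 else 0
        print(i,np.round([(st[0]*c+st[1]*s)/25,(st[0]*s-st[1]*c)/25],2),t) if i<18 else 0
        yaw-=np.radians(5*t); i+=1
```

```text
(array([487.18579633, 286.70887339,  76.7445864 ]), np.float64(0.16236623808046252)) [486.61483322 285.76242622  81.        ] [489.64214356 283.46132885  80.        ]
row dir [  -4.38323783 -163.27439206] -1.5377838422339867
0 [ 0.87 -0.47] -1
1 [ 0.91 -0.4 ] -1
2 [ 0.94 -0.32] -1
3 [ 0.96 -0.23] -1
4 [ 0.98 -0.15] -1
5 [ 0.99 -0.06] -1
6 [0.99 0.02] -1
7 [0.98 0.11] -1
8 [0.97 0.2 ] -1
9 [0.95 0.28] -1
10 [0.92 0.36] -1
11 [0.89 0.44] -1
12 [0.84 0.52] -1
13 [0.8  0.59] -1
14 [0.74 0.66] 0
15 [0.74 0.66] 0
16 [0.88 0.08] 0
17 [0.88 0.08] 0
```

Emit:
arm_command(
  gripper=[90,90,90,90,90],
  dp=[
    [0.87,-0.47,0],
    [0.91,-0.4,0],
    [0.94,-0.32,0],
    [0.96,-0.23,0],
    [0.98,-0.15,0],
  ],
  twist=[-1,-1,-1,-1,-1],
)

```text
time: 0.72
tool_pos: [258.5, -401.7, 226.4]
tcp_rot: [-3.141, -0.0, 0.78]
contact_force: [-0.4, -0.4, 0.5]
grip_width: 90.3
finger_force: 0.0
```

Emit:
arm_command(
  gripper=[90,90,90,90,90],
  dp=[
    [0.99,-0.06,0],
    [0.99,0.02,0],
    [0.98,0.11,0],
    [0.97,0.2,0],
    [0.95,0.28,0],
  ],
  twist=[-1,-1,-1,-1,-1],
)

```text
time: 1.35
tool_pos: [341.1, -309.7, 226.4]
tcp_rot: [-3.141, -0.0, 1.216]
contact_force: [0.1, -0.7, 0.7]
grip_width: 90.1
finger_force: 0.0
```

Emit:
arm_command(
  gripper=[90,90,90,90,90],
  dp=[
    [0.92,0.36,0],
    [0.89,0.44,0],
    [0.84,0.52,0],
    [0.8,0.59,0],
    [0.74,0.66,0],
  ],
  twist=[-1,-1,-1,-1,0],
)

```text
time: 1.98
tool_pos: [424.0, -217.6, 226.4]
tcp_rot: [-3.141, -0.0, 1.564]
contact_force: [0.3, -0.3, -0.7]
grip_width: 90.2
finger_force: 0.0
```

Emit:
arm_command(
  gripper=[90,90,90,90,90],
  dp=[
    [0.9,0.2,0],
    [0.9,0.1,0],
    [0.9,0.1,0],
    [0.9,0.1,0],
    [0.9,0.1,0],
  ],
  twist=[0,0,0,0,0],
)

```text
time: 2.6
tool_pos: [439.4, -105.2, 226.4]
tcp_rot: [-3.141, -0.0, 1.562]
contact_force: [0.9, 0.0, -0.2]
grip_width: 90.2
finger_force: 0.0
```

Emit:
arm_command(
  gripper=[90,90,90,90,90],
  dp=[
    [0.98,0.13,0],
    [0.98,0.13,0],
    [0.98,0.13,0],
    [0.98,0.13,0],
    [0.98,0.13,0],
  ],
  twist=[0,0,0,0,0],
)

```text
time: 3.22
tool_pos: [456.7, 17.1, 226.4]
tcp_rot: [-3.141, 0.0, 1.563]
contact_force: [1.1, 0.7, -0.5]
grip_width: 90.3
finger_force: 0.0
```

Emit:
arm_command(
  gripper=[90,90,90,90,90],
  dp=[
    [0.98,0.13,0],
    [0.98,0.13,0],
    [0.98,0.13,0],
    [0.98,0.13,0],
    [0.98,0.13,0],
  ],
  twist=[0,0,0,0,0],
)

```text
time: 3.85
tool_pos: [473.9, 139.5, 226.3]
tcp_rot: [-3.141, 0.0, 1.563]
contact_force: [0.6, -0.6, -0.3]
grip_width: 90.3
finger_force: 0.0
```

Emit:
arm_command(
  gripper=[90,90,90,90,90],
  dp=[
    [0.98,0.12,0],
    [0.98,0.12,0],
    [0.9,0.12,0],
    [0.8,0.12,0],
    [0.6,0.1,0],
  ],
  twist=[0,0,0,0,0],
)

```text
time: 4.47
tool_pos: [489.5, 245.9, 226.4]
tcp_rot: [-3.141, 0.0, 1.563]
contact_force: [0.2, 0.2, -0.5]
grip_width: 90.2
finger_force: 0.0
```

Emit:
arm_command(
  gripper=[90,90,90,90,90],
  dp=[
    [0.3,0,0.8],
    [0.2,0,0.8],
    [0,0,0.8],
    [0,0,0],
    [0,0,0],
  ],
  twist=[-0.3,0,0,0,0],
)

```text
time: 5.1
tool_pos: [490.0, 257.7, 167.4]
tcp_rot: [3.141, -0.0, 1.589]
contact_force: [0.3, 0.0, 0.7]
grip_width: 90.2
finger_force: 0.0
```

Emit:
arm_command(
  gripper=[90,90,90,90,90],
  dp=[
    [0.6,-0.08,0],
    [0.51,0,0.4],
    [0,0,0.6],
    [0,0,0],
    [0,0,0],
  ],
  twist=[0,0,0,0,0],
)

```text
time: 5.72
tool_pos: [487.0, 285.0, 141.5]
tcp_rot: [-3.141, 0.0, 1.589]
contact_force: [-0.0, 1.2, 0.7]
grip_width: 90.3
finger_force: 0.0
```

Run:
```python
from h import *
t,s=capture("top"),capture("scene")
cv2.imwrite("pics/g.png",cv2.resize(np.hstack([t[170:310,90:230],s[65:205,270:410]]),None,fx=2.8,fy=2.8,interpolation=2)[:,:,::-1])
```

```text
(no output)
```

View pics/g.png

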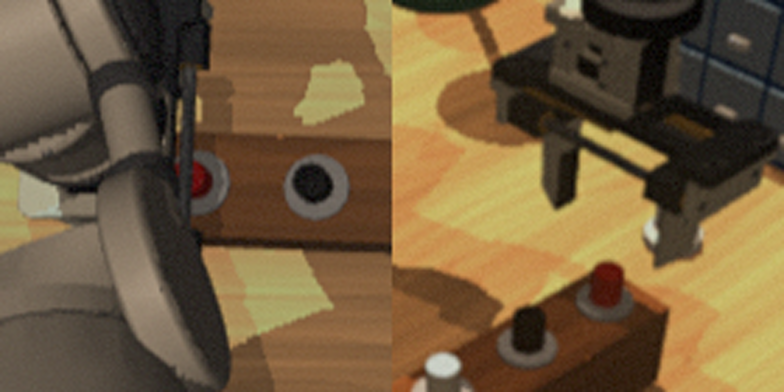

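The fingers straddle the red knob, at about (600,285) in the scene half, and are clear of the neighbouring pins. I'll descend and grip.

Emit:
arm_command(
  gripper=[90,90,90,90,90],
  dp=[
    [0,0.04,0.7],
    [0,0,0.7],
    [0,0,0.58],
    [0,0,0.3],
    [0,0,0],
  ],
  twist=[0,0,0,0,0],
)

```text
time: 6.45
tool_pos: [487.9, 285.2, 84.4]
tcp_rot: [-3.141, 0.0, 1.589]
contact_force: [0.1, 0.7, 0.5]
grip_width: 90.3
finger_force: 0.0
```

Emit:
arm_command(
  gripper=[60,35,15,15,15],
  dp=[
    [0,0,0],
    [0,0,0],
    [0,0,0],
    [0,0,0],
    [0,0,0],
  ],
  twist=[0,0,0,0,0],
)

```text
time: 7.08
tool_pos: [488.0, 285.3, 84.7]
tcp_rot: [3.142, 0.0, 1.589]
contact_force: [1.0, -0.6, 0.7]
grip_width: 44.6
finger_force: 0.0
```

Emit:
arm_command(
  gripper=[15,15,15,15,15],
  dp=[
    [0,0,0],
    [0,0,0],
    [0,0,0],
    [0,0,0],
    [0,0,0],
  ],
  twist=[0,0,0,0,0],
)

```text
time: 7.7
tool_pos: [488.0, 285.3, 84.7]
tcp_rot: [3.141, 0.0, 1.589]
contact_force: [0.3, -0.5, -0.5]
grip_width: 23.3
finger_force: 30.0
```

Gripped. Next I'll lift 120 mm.

Emit:
arm_command(
  gripper=[15,15,15,15,15],
  dp=[
    [0,0,-0.3],
    [0,0,-0.5],
    [0,0,-0.7],
    [0,0,-0.8],
    [0,0,-0.8],
  ],
  twist=[0,0,0,0,0],
)

```text
time: 8.32
tool_pos: [488.0, 285.3, 163.8]
tcp_rot: [3.141, -0.0, 1.589]
contact_force: [0.7, 0.2, -0.2]
grip_width: 23.1
finger_force: 30.0
```

Emit:
arm_command(
  gripper=[15,15,15,15,15],
  dp=[
    [0,0,-0.8],
    [0,0,-0.6],
    [0,0,-0.4],
    [0,0,0],
    [0,0,0],
  ],
  twist=[0,0,0,0,0],
)

```text
time: 8.95
tool_pos: [487.6, 285.1, 206.5]
tcp_rot: [-3.14, 0.001, 1.589]
contact_force: [0.5, 0.3, -2.4]
grip_width: 22.9
finger_force: 30.0
```

Run:
```python
from h import *
t,s=capture("top"),capture("scene")
cv2.imwrite("pics/l.png",cv2.resize(s[40:220,250:430],None,fx=3,fy=3,interpolation=2)[:,:,::-1])
```

```text
(no output)
```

View pics/l.png

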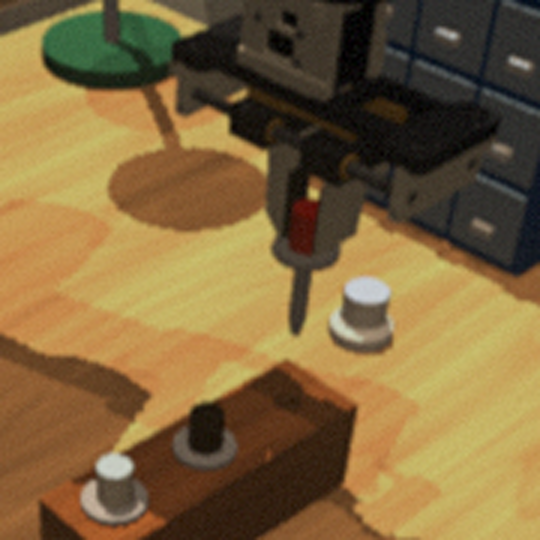

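The red pin hangs straight in the gripper, and the black and white pins are still in the rack. I'll carry it to the fork.

Emit:
arm_command(
  gripper=[15,15,15,15,15],
  dp=[
    [-0.3,0,0],
    [-0.5,0,0],
    [-0.7,0.1,0],
    [-0.8,0.1,0],
    [-0.8,0.1,0],
  ],
  twist=[0,0,0,0,0],
)

```text
time: 9.68
tool_pos: [497.1, 206.2, 207.3]
tcp_rot: [3.141, 0.0, 1.588]
contact_force: [-0.0, 0.5, -1.3]
grip_width: 23.4
finger_force: 30.0
```

Emit:
arm_command(
  gripper=[15,15,15,15,15],
  dp=[
    [-0.8,0.1,0],
    [-0.8,0.1,0],
    [-0.8,0.1,0],
    [-0.8,0.1,0],
    [-0.8,0.1,0],
  ],
  twist=[0,0,0,0,0],
)

```text
time: 10.3
tool_pos: [511.2, 106.4, 207.3]
tcp_rot: [3.141, 0.0, 1.588]
contact_force: [0.3, 0.2, -1.5]
grip_width: 23.0
finger_force: 30.0
```

Emit:
arm_command(
  gripper=[15,15,15,15,15],
  dp=[
    [-0.8,0.1,0],
    [-0.8,0.1,0],
    [-0.8,0.1,0],
    [-0.8,0.1,0],
    [-0.8,0.1,0],
  ],
  twist=[0,0,0,0,0],
)

```text
time: 10.92
tool_pos: [525.3, 6.6, 207.3]
tcp_rot: [3.141, 0.0, 1.588]
contact_force: [-0.6, 0.6, -1.0]
grip_width: 23.3
finger_force: 30.0
```

Emit:
arm_command(
  gripper=[15,15,15,15,15],
  dp=[
    [-0.8,0.1,0],
    [-0.8,0.1,0],
    [-0.8,0.1,0],
    [-0.7,0.1,0],
    [-0.6,0.1,0],
  ],
  twist=[0,0,0,0,0],
)

```text
time: 11.55
tool_pos: [539.8, -85.0, 207.2]
tcp_rot: [3.142, 0.0, 1.588]
contact_force: [0.6, -1.1, -0.7]
grip_width: 23.3
finger_force: 30.0
```

Emit:
arm_command(
  gripper=[15,15,15,15,15],
  dp=[
    [-0.5,0.1,0],
    [-0.3,0.1,0],
    [-0.2,0,0],
    [0,0,0],
    [0,0,0],
  ],
  twist=[0,0,0,0,0],
)

```text
time: 12.18
tool_pos: [545.0, -108.4, 207.2]
tcp_rot: [-3.142, -0.0, 1.589]
contact_force: [-0.3, 0.8, -0.9]
grip_width: 23.6
finger_force: 30.0
```

Emit:
arm_command(
  gripper=[15,15,15,15,15],
  dp=[
    [-0.12,0,0.4],
    [0,0,0.5],
    [0,0,0.3],
    [0,0,0],
    [0,0,0],
  ],
  twist=[0,0,0,0,0],
)

```text
time: 12.8
tool_pos: [545.2, -111.8, 177.4]
tcp_rot: [3.141, 0.0, 1.589]
contact_force: [0.8, -0.3, -0.3]
grip_width: 23.3
finger_force: 30.0
```

Run:
```python
from h import *
t,s=capture("top"),capture("scene"); o=get_obs()
c=get_calibration("scene")
Rm=R.from_euler('xyz',c["attitude"]).as_matrix()
def proj(p):
    q=c["mtx"]@(Rm.T@(np.array(p)-c["position"])); return q[:2]/q[2]
x,y,z=o["tool_pos"]; print(o["tool_pos"]); z-=8.6
print("tip",proj([x,y,z-64]),"seat img (202,290.3) pred",proj([545.3,-111.6,90]), "head", proj([x,y,z+2]))
cv2.imwrite("pics/f.png",cv2.resize(np.hstack([t[150:270,315:435],s[200:320,140:260]]),None,fx=3.2,fy=4,interpolation=2)[:,:,::-1])
```

```text
[ 545.34150921 -111.82683265  177.62628533]
tip [200.48898039 283.58323995] seat img (202,290.3) pred [201.91198986 289.09689184] head [194.16988269 256.68257805]
```

View pics/f.png

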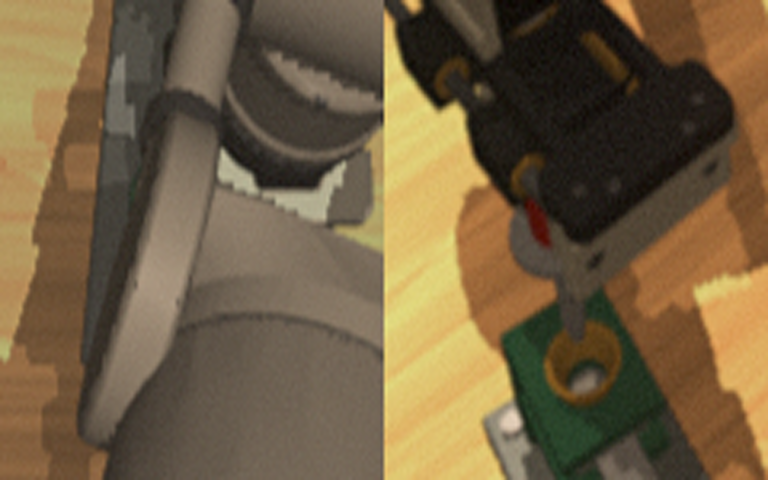

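The tip is over the mouth: tip at about (199.4,284.5), mouth centre at (202,290), about 1–2 mm left of ideal. I'll nudge it and descend into the funnel.

Emit:
arm_command(
  gripper=[15,15,15,15,15],
  dp=[
    [0.03,0.03,0.3],
    [0,0,0.3],
    [0,0,0.3],
    [0,0,0.3],
    [0,0,0.2],
  ],
  twist=[0,0,0,0,0],
)

```text
time: 13.52
tool_pos: [545.6, -111.0, 141.5]
tcp_rot: [-3.141, -0.0, 1.589]
contact_force: [0.6, -1.0, -1.3]
grip_width: 23.5
finger_force: 30.0
```

Emit:
arm_command(
  gripper=[15,15,15,15,15],
  dp=[
    [0,0,0.2],
    [0,0,0.2],
    [0,0,0.1],
    [0,0,0],
    [0,0,0],
  ],
  twist=[0,0,0,0,0],
)

```text
time: 14.15
tool_pos: [545.9, -111.0, 129.9]
tcp_rot: [3.141, 0.0, 1.589]
contact_force: [0.4, -0.5, -1.4]
grip_width: 23.4
finger_force: 30.0
```

Emit:
arm_command(
  gripper=[15,15,15,15,15],
  dp=[
    [0,0,0.15],
    [0,0,0.15],
    [0,0,0.15],
    [0,0,0.15],
    [0,0,0.1],
  ],
  twist=[0,0,0,0,0],
)

```text
time: 14.78
tool_pos: [545.8, -111.0, 112.0]
tcp_rot: [3.142, 0.0, 1.589]
contact_force: [-0.3, -0.0, 2.1]
grip_width: 23.5
finger_force: 30.0
```

Emit:
arm_command(
  gripper=[15,15,15,15,15],
  dp=[
    [0,0,0.1],
    [0,0,0.1],
    [0,0,0.1],
    [0,0,0.1],
    [0,0,0],
  ],
  twist=[0,0,0,0,0],
)

```text
time: 15.4
tool_pos: [545.4, -110.9, 101.6]
tcp_rot: [-3.14, -0.0, 1.589]
contact_force: [-0.8, -0.3, -2.8]
grip_width: 23.2
finger_force: 30.0
```

Emit:
arm_command(
  gripper=[15,15,15,15,15],
  dp=[
    [0,0,0.04],
    [0,0,0.04],
    [0,0,0.04],
    [0,0,0],
    [0,0,0],
  ],
  twist=[0,0,0,0,0],
)

```text
time: 16.02
tool_pos: [545.7, -111.0, 99.1]
tcp_rot: [-3.141, -0.0, 1.589]
contact_force: [-0.0, -0.0, 1.0]
grip_width: 23.3
finger_force: 30.0
```

Emit:
arm_command(
  gripper=[15,15,15,15,15],
  dp=[
    [0,0,0.02],
    [0,0,0.02],
    [0,0,0.02],
    [0,0,0],
    [0,0,0],
  ],
  twist=[0,0,0,0,0],
)

```text
time: 16.65
tool_pos: [545.9, -111.0, 98.6]
tcp_rot: [3.141, 0.0, 1.589]
contact_force: [-2.7, 0.5, 8.1]
grip_width: 23.3
finger_force: 30.0
```

Emit:
arm_command(
  gripper=[15,15,15,15,15],
  dp=[
    [0,0,0.02],
    [0,0,0.02],
    [0,0,0.02],
    [0,0,0],
    [0,0,0],
  ],
  twist=[0,0,0,0,0],
)

```text
time: 17.27
tool_pos: [546.0, -111.0, 98.5]
tcp_rot: [3.14, 0.001, 1.589]
contact_force: [-6.8, 2.3, 17.5]
grip_width: 23.3
finger_force: 30.0
```

It stopped hard at the expected height with 17 N on it, so it's seated. I'll ease off slightly and open.

Emit:
arm_command(
  gripper=[15,15,30,45,60],
  dp=[
    [0,0,-0.05],
    [0,0,0],
    [0,0,0],
    [0,0,0],
    [0,0,0],
  ],
  twist=[0,0,0,0,0],
)

```text
time: 17.9
tool_pos: [545.7, -111.0, 97.1]
tcp_rot: [-3.141, -0.0, 1.589]
contact_force: [0.2, 0.0, -0.5]
grip_width: 45.3
finger_force: 0.0
```

Emit:
arm_command(
  gripper=[70,70,70,70,70],
  dp=[
    [0,0,0],
    [0,0,0],
    [0,0,-0.2],
    [0,0,-0.4],
    [0,0,-0.6],
  ],
  twist=[0,0,0,0,0],
)

```text
time: 18.52
tool_pos: [545.8, -111.0, 128.3]
tcp_rot: [-3.141, 0.0, 1.589]
contact_force: [-0.2, -0.5, 0.1]
grip_width: 70.1
finger_force: 0.0
```

Emit:
arm_command(
  gripper=[70,70,70,70,70],
  dp=[
    [0,0,-0.8],
    [0,0,-0.8],
    [0,0,-0.8],
    [0,0,-0.8],
    [0,0,-0.8],
  ],
  twist=[0,0,0,0,0],
)

```text
time: 19.15
tool_pos: [545.9, -111.0, 229.4]
tcp_rot: [3.14, 0.001, 1.589]
contact_force: [-0.5, -0.6, -0.0]
grip_width: 69.9
finger_force: 0.0
```

Run:
```python
from h import *
s=capture("scene"); print(get_obs()["time"])
cv2.imwrite("pics/e.png",cv2.resize(s[150:350,120:400],None,fx=2.8,fy=2.8,interpolation=2)[:,:,::-1])
```

```text
19.2
```

View pics/e.png

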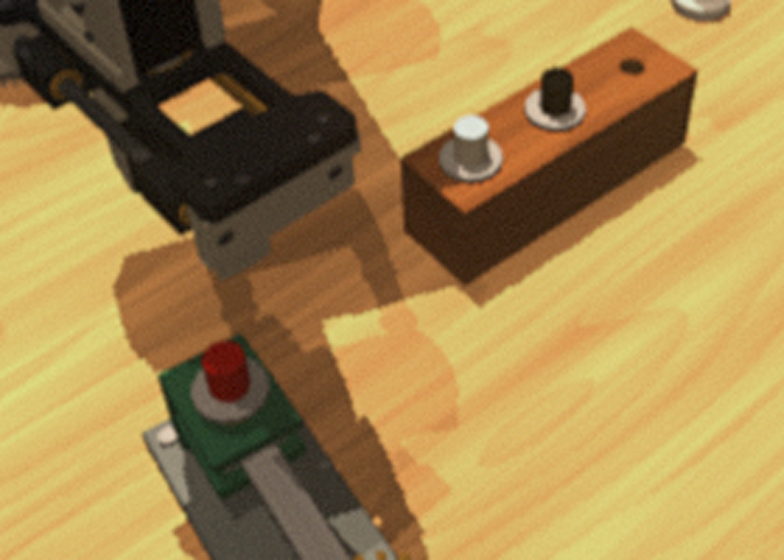

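The pin's head sits flat on the fork at about (230,390), covering the brass mouth. The other two pins are in the rack and the gripper is clear, so I'm handing in.

```bash
python3 -c "
from plant import *
print(close_job())"
```

```text
the job is handed in; nothing more can be done
None
```

The red pin is seated in the green fork: it stopped hard at the expected height under a 17 N push, then was released. The black and white pins are still in the rack, and I handed the job in at about 19 s.

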